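# Open the secret cash drawer of a craft-stall display stand

### The arm

A 7-joint arm with a two-finger parallel gripper is mounted at the origin on the work surface. World frame = base frame: x ahead of the robot, y to its left, z up, the work surface at z = 0. Lengths are in m, angles in rad, forces in N, time in s.
With the tool pointing down it reaches from about 0.425 to 0.95 m from the base axis. Payload 4.7 kg.
Tool frame: the origin (TCP) lies at the very end of the fingers, on their centre line; the grasp point (between the pads) lies r.grip_depth behind it (r.grip_depth is the distance from the TCP to the grasp point, in m); z points along the fingers, y is the line along which they close (so a half turn about z gives the same grasp; the last joint's range is limited). The gripper opens to 87 mm and grips with 3 to 60 N. Pads are 19 mm wide; open, the fingers measure 117 mm over their backs; the gripper's body (75 mm by 190 mm) begins 51 mm behind the grasp point.
Start: joints at [-1.195, 0.469, -0.049, 1.532, 0.024, 1.141, -0.082], TCP at [0.266, 0.62, 0.199] pointing down, gripper open.
Joint ranges: [-2.59, 2.59], [-0.33, 1.99], [-1.39, 1.29], [0.1, 2.45], [-1.04, 4.18], [0.21, 1.99], [-2.66, 2.66]. Speed limits (rad/s): [2.57, 2.57, 3.14, 3.14, 3.14, 3.14, 3.14].

### API

Orientations are given as a unit quaternion [x, y, z, w].
In Python, from plant import r gives the robot as it stands. The module is installed in compiled form; this text tells all that it offers.
- The arm moves only by the tool jog_arm, never from a script. Its argument "commands" is one flat list of numbers, 6 for each row, row after row: the shift along the tool's x, y, z in m, then the turn, a rotation vector about the tool's x, y, z in rad. In form: [dx, dy, dz, wx, wy, wz, dx, dy, dz, wx, wy, wz, ...]. A call has 1 to 8 rows; each row is the pose to reach, as a shift and turn from the pose commanded when the call began, along the tool's axes at that moment; what a row does not reach only later rows make up. A row lasts 1/10 s, in which the tool goes at most 50 mm and 8.59 degrees, less where a joint would pass 70% of its speed; a pose out of reach is approached as far as the arm can. A call with a gripper value outside its range is refused whole. "jaw" is the finger opening in m, from 0 to 0.087, set as the call begins (left out, the last holds). The fingers move at their own pace and stop on an object; "grip_force" is the grip in N (left out, the last holds). Time passes only in rows, so rows that repeat a pose let the fingers close. It gives the time, the measured TCP pose, the force, the opening and the grip force at its end, in the units of the state.
- r.get_state(): the state, without advancing time (a new reading comes with each control period).
- r.read_camera(name): name is "scene" or "top" or "wrist"; returns the picture (384x512x3 uint8, red, green, blue); there is no depth.
- r.camera_model(name): a dict with "fx", "fy", "cx", "cy" (pixels), "camera_from_world" (4x4, takes a point from world to camera coordinates). Camera axes: x right, y down, z forward; pixel columns grow to the right and rows downward; lengths in m; the calibration is good to about 2 mm. A picture is of the moment at which its call begins: read the wrist's pose just before it. camera_model takes no time and is no camera call; for the wrist camera it gives the pose at the moment of the call.
- r.hand_in(): hands the job in; it is judged then, once.
Trained networks look in the newest picture that a camera, given by its name, has taken for a name from the list of things; names that differ only in an ending like _2 or _b are one class to them, and where a whole thing is asked for, a point or a joint stands for the part that bears it (a point fixed in the world has none). Each returns a list of dicts, best first, with "score" (0 to 1); they miss things now and then, are a little off and sometimes report something else, mostly with a low value. They report only what shows in the picture. A call takes as long as a camera call.
- r.recognise(camera, label): "point" ([x, y, z] in m, in the coordinates of the camera as it stood for that picture, good to about 4 mm: the middle of the surface that is visible of it).
- r.spot_point(camera, label): "point" ([x, y, z] in m, in the coordinates of the camera as it stood for that picture, good to about 4 mm: a listed point, or the origin of a listed thing).
The state is a dict: "time_s": time; "joints": joint angles; "dq": joint speeds; "tau": joint torques, N m; "position": TCP position; "orientation": TCP orientation; "contact_force": force on the tool from outside, world axes, zero at the start; "torque": the same for the moment, N m; "width": finger opening in m; "grasp_force": force on a finger pad.
Only numpy, scipy, OpenCV 4.12 (cv2) and the standard library are available. Lean on these libraries where they do the work, as an engineer would, in place of code of your own. Each camera call takes 0.05 s, during which the arm holds its last target. There are 200 camera calls.

### The job

The plywood display stand hides a cash drawer whose catch is under one of the slats of the ledge along its front, and nothing shows which. With the gripper shut, press lightly on the ledge and slide along it until the fingertips drop into the recess, press the catch down there until the drawer springs ajar, then hook or take the drawer's front board and pull it all the way open, let go and move clear. Be gentle with the thin plywood while you feel for the catch (never harder than 45 N), and leave the other things on the stand and table where they are.

Things in the scene. Friction and masses are not known exactly. Their poses are not given: they have to be found in the camera images.
- stand: Plywood display stand fixed to the table, 180 mm deep (x), 312 mm wide (y), origin at the centre of its underside. Its x axis points from the drawer front (x = -90 mm) to the back; it is turned up to 0.25 rad. The deck, 102 mm high, covers the back 130 mm; before it, 12 mm lower, runs the ledge along y, between side walls as high as the deck.
- ledge_mid (a point): Middle of the ledge's top surface, 90 mm above the table; axes as the stand's. The ledge is 40 mm wide (x), between the drawer's front board and the deck's upright edge, and runs 150 mm to each side along y. It is floored with flush slats 42 mm long, all alike. One, its centre within 100 mm of this point, is sprung; the rest are rigid.
- ledge_left (a point): Left (+y) end of the ledge, 150 mm from ledge_mid. The sprung slat sinks only when the fingertips are wholly on it, leaving a recess 42 by 40 mm with upright ends. It takes about 1.5 N to start and 0.65 N more per mm, and bottoms 13 mm down at about 10 N; about 9 mm down (7 to 8 N) it lets the drawer go. Released, it rises; the drawer stays ajar.
- drawer (a joint): How far the drawer is out: 0 shut, 0.045 to 0.050 m when it has sprung ajar, 0.110 m at its stop (fully open). It slides out along the stand's -x, against about 1 N of friction, and stays where it is left.
- front_top (a point): Middle of the top edge of the drawer's front board (88 mm above the table), moving with the drawer. The board is 10 mm thick (x), 312 mm wide (y), 74 mm tall. Once the drawer is ajar there is a gap about 47 mm wide in x between board and ledge, open down to the drawer's floor 20 mm above the table, for shut fingers to reach in and hook the board.
- rosette: Bystander, to be left alone: flat plywood ring, 72 mm across, 10 mm thick, lying on the stand's deck; origin at the centre of its underside.
- spool: Bystander, to be left alone: turned wooden spool 36 mm across, 38 mm tall, standing on the stand's deck; origin at the centre of its underside.
- brush_cup: Bystander, to be left alone: white ceramic cup 70 mm across, 90 mm tall, left of the stand; origin at the centre of its underside.
- paint_bottle: Bystander, to be left alone: white plastic bottle 54 mm across, 130 mm tall, left of the stand; origin at the centre of its underside.
- varnish_jar: Bystander, to be left alone: amber jar 64 mm across, 80 mm tall, right of the stand; origin at the centre of its underside.
- tape_roll: Bystander, to be left alone: roll of card tape 90 mm across, 24 mm tall, lying flat to the right; origin at the centre of its underside.
- brush: Bystander, to be left alone: paint brush lying on the table to the left; origin at the centre of its underside.

How it is judged:
By the outcome, as a careful person would: the job done as asked, in the order asked, and still so for the second after the job is handed in, with the robot touching nothing.
It also fails if it takes over 64 s, if anything falls off the work surface, if the arm or the gripper's body presses on something with over 40 N, if the wrist force passes 120 N, or if a joint passes its speed limit or range.

## Working session

There is one attempt and no reset: what is moved stays moved. The work goes in short steps, Python scripts to look and compute and a tool call to move; the robot and the scene stay as the last step left them, time stands still between calls to the robot, and variables do not carry over. Pictures are saved under pics/ and viewed, at most 10 in all, crops included, and the job is handed in when it is done.

Besides the shell and the picture viewer there is one more tool, called as name(argument=value, ...) on one line, values as JSON. jog_arm: Moves the arm, as the interface text tells. Its arguments: {"type":"object","properties":{"commands":{"type":"array","items":{"type":"number"}},"jaw":{"type":"number"},"grip_force":{"type":"number"}},"required":["commands"]}

```bash
mkdir -p pics
cat > h.py <<'E'
import numpy as np, cv2
from scipy.spatial.transform import Rotation as R
from plant import r
def w(cam,p):
    T=np.linalg.inv(np.array(r.camera_model(cam)["camera_from_world"])); return (T@np.r_[p,1])[:3]
def px(cam,P):
    m=r.camera_model(cam); c=(np.array(m["camera_from_world"])@np.r_[P,1])[:3]
    return [m["fx"]*c[0]/c[2]+m["cx"],m["fy"]*c[1]/c[2]+m["cy"]]
def ray(cam,u,v,z):
    m=r.camera_model(cam);T=np.linalg.inv(np.array(m["camera_from_world"]))
    d=T[:3,:3]@[(u-m["cx"])/m["fx"],(v-m["cy"])/m["fy"],1];return T[:3,3]+d*(z-T[2,3])/d[2]
def tool(P):
    s=r.get_state(); return R.from_quat(s["orientation"]).inv().apply(np.array(P)-s["position"])
def save(cam,n): cv2.imwrite(f"pics/{n}.png",r.read_camera(cam)[:,:,::-1])
E
python3 - <<'E'
from h import *
np.set_printoptions(precision=4,suppress=True)
s=r.get_state();print(s["time_s"],s["position"],R.from_quat(s["orientation"]).as_matrix(),s["contact_force"],r.grip_depth)
a=r.read_camera("top");b=r.read_camera("scene")
cv2.imwrite("pics/t.png",a[:,:,::-1]);cv2.imwrite("pics/s.png",b[:,:,::-1])
for c in("top","scene"):
  for n in("stand","ledge_mid","ledge_left","front_top","rosette","spool","brush_cup","paint_bottle","varnish_jar","tape_roll","brush"):
    for d in r.spot_point(c,n)[:1]: print(c,n,round(d["score"],2),w(c,d["point"]),px(c,w(c,d["point"])))
E
```

```text
0.0 [0.2656 0.6199 0.1976] [[-0.9192  0.3938 -0.0007]
 [ 0.3938  0.9192 -0.0018]
 [-0.0001 -0.0019 -1.    ]] [-0.5096 -1.2727 -0.1987] 0.0187
top ledge_mid 0.88 [ 0.5597 -0.0138  0.0894] [np.float64(260.2154916078032), np.float64(179.9370684591457)]
top ledge_left 0.68 [0.5386 0.1318 0.0941] [np.float64(217.5781997238862), np.float64(182.38595975501323)]
top front_top 0.78 [ 0.5338 -0.0154  0.0869] [np.float64(260.10526893665303), np.float64(187.43185180500322)]
top rosette 0.85 [0.6531 0.0813 0.1025] [np.float64(235.03401462682854), np.float64(150.88060538359815)]
top spool 0.51 [ 0.6825 -0.0879  0.1012] [np.float64(284.0933474522141), np.float64(146.55614464122365)]
top brush_cup 0.88 [0.5139 0.3728 0.0017] [np.float64(153.45842025324953), np.float64(189.25174241357573)]
top paint_bottle 0.88 [ 0.6527  0.4584 -0.0025] [np.float64(135.70614116898616), np.float64(151.33441289207772)]
top varnish_jar 0.59 [ 0.5891 -0.4453  0.0009] [np.float64(377.95021579167553), np.float64(186.31320057833318)]
top tape_roll 0.74 [ 0.4132 -0.4658  0.0002] [np.float64(382.7137533674315), np.float64(234
[... 629 characters left out ...]
85), np.float64(211.2895137674591)]
scene spool 0.7 [ 0.6759 -0.0891  0.1005] [np.float64(245.62326617006966), np.float64(234.60711785538768)]
scene brush_cup 0.71 [ 0.5105  0.3714 -0.0016] [np.float64(350.69910897349683), np.float64(171.74253769497145)]
scene paint_bottle 0.72 [ 0.6522  0.4564 -0.0006] [np.float64(393.76888984672405), np.float64(194.7233599215882)]
scene varnish_jar 0.85 [ 0.587  -0.4446 -0.0039] [np.float64(124.13915620441355), np.float64(264.78154204051384)]
scene tape_roll 0.9 [ 0.4116 -0.4686 -0.0007] [np.float64(107.27985328024926), np.float64(220.24677269302154)]
scene brush 0.74 [ 0.3868  0.438  -0.0001] [np.float64(349.6967736265653), np.float64(143.21058547900594)]
```

View pics/t.png

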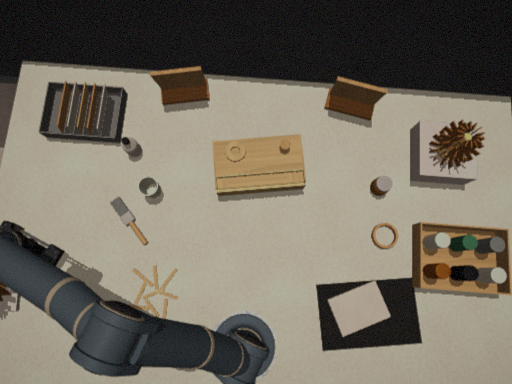

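View pics/s.png

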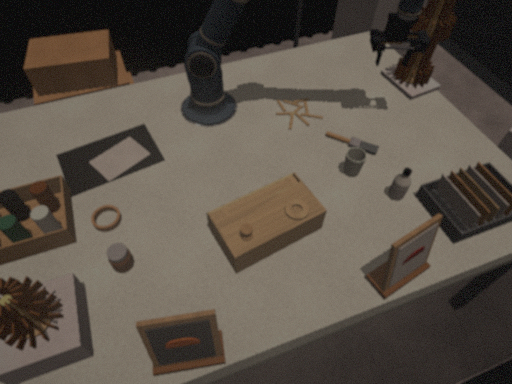

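The top view shows the stand at about px (213–305, 135–193) with the ledge strip near row 182. The networks' points fall on it, their heights fit, and both views give a yaw of about 0.14. I'm moving above the ledge with the gripper shut for a closer look.

jog_arm(commands=[-0.487, -0.466, -0.052, 0, 0, -0.546, -0.487, -0.466, -0.052, 0, 0, -0.546, -0.487, -0.466, -0.052, 0, 0, -0.546, -0.487, -0.466, -0.052, 0, 0, -0.546, -0.487, -0.466, -0.052, 0, 0, -0.546, -0.487, -0.466, -0.052, 0, 0, -0.546, -0.487, -0.466, -0.052, 0, 0, -0.546, -0.487, -0.466, -0.052, 0, 0, -0.546], jaw=0, grip_force=20)

```text
time_s: 2.0
position: [0.4227, 0.2516, 0.23]
orientation: [-0.071, 0.998, 0.0, 0.0]
contact_force: [0.5, 0.2, 0.8]
width: 0.031
grasp_force: 0.0
```

jog_arm(commands=[-0.07, -0.265, -0.02, 0, 0, 0, -0.07, -0.265, -0.02, 0, 0, 0, -0.07, -0.265, -0.02, 0, 0, 0, -0.07, -0.265, -0.02, 0, 0, 0, -0.07, -0.265, -0.02, 0, 0, 0, -0.07, -0.265, -0.02, 0, 0, 0, -0.07, -0.265, -0.02, 0, 0, 0, -0.07, -0.265, -0.02, 0, 0, 0])

```text
time_s: 2.8
position: [0.5286, 0.0012, 0.2493]
orientation: [-0.07, 0.998, 0.0, -0.0]
contact_force: [-0.3, 1.2, -0.4]
width: 0.0005
grasp_force: 0.0
```

Run:
```python
from h import *
np.set_printoptions(precision=4,suppress=True)
s=r.get_state();print(s["time_s"],s["position"],s["orientation"],s["contact_force"],s["width"])
save("wrist","w1")
for n in("ledge_mid","ledge_left","front_top"):
    for d in r.spot_point("wrist",n)[:1]: print(n,round(d["score"],2),w("wrist",d["point"]),px("wrist",w("wrist",d["point"])))
```

```text
2.8 [0.5286 0.0012 0.2493] [-0.0702  0.9975  0.0003 -0.0001] [-0.2504  1.1882 -0.4296] 0.0005474124966396147
ledge_left 0.91 [0.5364 0.1378 0.0844] [np.float64(376.95312457296905), np.float64(195.44508815706467)]
front_top 0.59 [ 0.5396 -0.0152  0.0857] [np.float64(233.35533449721942), np.float64(178.34337090542184)]
```

View pics/w1.png

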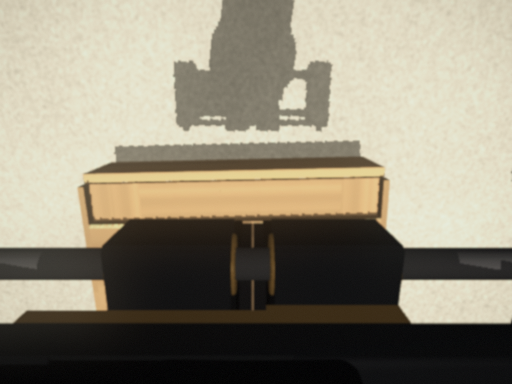

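The wrist view shows the ledge as the light strip from px (90,182)–(382,177) at the board side to (92,222)–(380,215) at the deck side. I'll fit its edges.

Run:
```python
from h import *
np.set_printoptions(precision=4,suppress=True)
g=cv2.GaussianBlur(cv2.imread("pics/w1.png",0),(9,3),0).astype(float)
print(g[165:235,160].astype(int));print(g[200,80:110].astype(int),g[200,370:400].astype(int))
gy=np.gradient(g,axis=0)
us=np.r_[130:215:5,290:350:5]
for lo,hi,sg,z in((174,188,1,.09),(174,188,-1,.09),(166,180,1,.088),(208,226,-1,.09)):
    v=[lo+np.argmax(sg*gy[lo:hi,u]) for u in us]
    P=np.array([ray("wrist",u,x,z)[:2] for u,x in zip(us,v)])
    k=np.polyfit(P[:,1],P[:,0],1);
    for _ in range(3):
        e=abs(P[:,0]-np.polyval(k,P[:,1])); m=e<=np.sort(e)[int(.75*len(e))];k=np.polyfit(P[m,1],P[m,0],1)
    print(lo,sg,"v",v[0],v[-1],"yaw",-np.arctan(k[0]),"x at y=-.0135",np.polyval(k,-.0135),"res",e[m].max())
```

```text
[ 76  76  77  76  77  86 116 158 189 203 206 207 207 207 203 187 160 150
 164 182 190 192 193 195 197 198 198 197 196 194 193 191 189 187 185 184
 184 184 184 185 186 187 188 188 189 190 189 188 187 184 179 164 135  98
  66  47  39  38  37  37  36  36  35  35  34  34  33  33  32  32]
[189 181 172 160 143 123 104  91  89  97 114 136 158 175 184 189 190 190
 189 188 187 186 186 185 185 185 185 185 186 187] [196 196 197 197 195 187 172 149 123 103  97 106 126 147 164 176 185 193
 203 213 220 224 226 227 227 227 227 227 227 227]
174 1 v 174 179 yaw 0.16454626584075896 x at y=-.0135 0.5414280579063819 res 0.00034246796643788713
174 -1 v 181 176 yaw 0.16773831840273498 x at y=-.0135 0.5384338740175054 res 0.0003663897441960051
166 1 v 172 167 yaw 0.16712844063726134 x at y=-.0135 0.5297554077765462 res 0.00042501508124337395
208 -1 v 218 213 yaw 0.16717803794203087 x at y=-.0135 0.579800610855057 res 0.0005812095407710105
```

jog_arm(commands=[-0.026, 0.086, 0.05, 0, 0, -0.0265, -0.026, 0.086, 0.1, 0, 0, -0.0265, -0.026, 0.086, 0.14, 0, 0, -0.0265, -0.026, 0.086, 0.14, 0, 0, -0.0265, -0.026, 0.086, 0.145, 0, 0, -0.0265, -0.026, 0.086, 0.145, 0, 0, -0.0265])

```text
time_s: 3.6
position: [0.542, 0.0903, 0.1042]
orientation: [-0.084, 0.996, -0.0, -0.001]
contact_force: [0.2, 0.0, 0.6]
width: 0.0005
grasp_force: 0.0
```

jog_arm(commands=[0, 0, 0.003, 0, 0, 0, 0, 0, 0.006, 0, 0, 0, 0, 0, 0.009, 0, 0, 0, 0, 0, 0.012, 0, 0, 0, 0, 0, 0.0145, 0, 0, 0, 0, 0, 0.0145, 0, 0, 0])

```text
time_s: 4.2
position: [0.542, 0.0898, 0.0896]
orientation: [-0.084, 0.996, 0.0, -0.0]
contact_force: [0.2, 0.5, 0.1]
width: 0.0005
grasp_force: 0.0
```

Hovering right at the surface; now press a little deeper to find contact.

jog_arm(commands=[0, 0, 0.001, 0, 0, 0, 0, 0, 0.002, 0, 0, 0, 0, 0, 0.002, 0, 0, 0, 0, 0, 0.002, 0, 0, 0])

```text
time_s: 4.6
position: [0.5423, 0.0899, 0.0879]
orientation: [-0.084, 0.996, 0.0, 0.0]
contact_force: [0.2, 0.8, 0.3]
width: 0.0008
grasp_force: 0.0
```

jog_arm(commands=[0, 0, 0.001, 0, 0, 0, 0, 0, 0.002, 0, 0, 0, 0, 0, 0.002, 0, 0, 0])

```text
time_s: 4.9
position: [0.5422, 0.0898, 0.0857]
orientation: [-0.084, 0.996, 0.0, -0.0]
contact_force: [0.6, 0.3, 0.2]
width: 0.0002
grasp_force: 0.0
```

Run:
```python
from h import *
np.set_printoptions(precision=4,suppress=True)
s=r.get_state();print(s["time_s"],s["position"],s["orientation"],s["contact_force"],s["torque"])
save("wrist","w2");save("top","t2")
a=cv2.imread("pics/t2.png");u,v=map(int,px("top",s["position"]));print(u,v)
a=cv2.resize(a[v-50:v+50,u-60:u+80],None,fx=4,fy=4,interpolation=cv2.INTER_CUBIC)
b=cv2.resize(cv2.imread("pics/w2.png"),(560,420))
cv2.imwrite("pics/c2.png",np.vstack([a,b])[:,:][: ,:] if False else cv2.resize(np.hstack([a,cv2.resize(b,(534,400))]),(800,293)))
```

```text
4.9 [0.5422 0.0898 0.0857] [-0.0838  0.9965  0.     -0.0002] [0.5873 0.2515 0.1907] [0.0642 0.0627 0.0103]
229 182
```

View pics/c2.png

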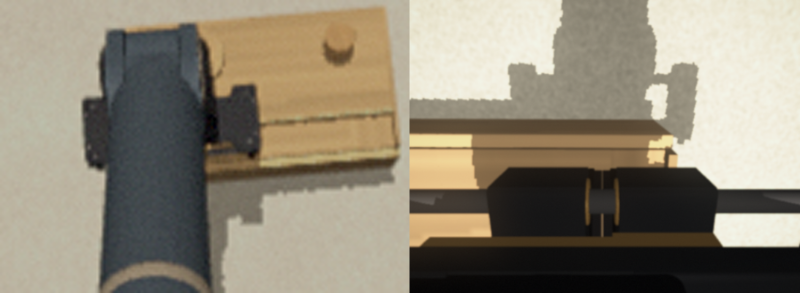

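The pictures show the shut fingers over the ledge, hidden behind the hand, with no sign of a miss. I'll continue down in small steps.

jog_arm(commands=[0, 0, 0.001, 0, 0, 0, 0, 0, 0.002, 0, 0, 0, 0, 0, 0.002, 0, 0, 0])

```text
time_s: 5.3
position: [0.5422, 0.0899, 0.0837]
orientation: [-0.084, 0.996, 0.0, -0.0]
contact_force: [0.9, 0.1, 0.3]
width: 0.0004
grasp_force: 0.0
```

jog_arm(commands=[0, 0, 0.001, 0, 0, 0, 0, 0, 0.002, 0, 0, 0, 0, 0, 0.002, 0, 0, 0])

```text
time_s: 5.6
position: [0.5422, 0.0898, 0.0817]
orientation: [-0.084, 0.996, 0.0, -0.0]
contact_force: [-0.3, 0.4, -0.8]
width: 0.0002
grasp_force: 0.0
```

Run:
```python
from h import *
np.set_printoptions(precision=4,suppress=True)
s=r.get_state();print(s["time_s"],s["position"],s["contact_force"],s["torque"],s["tau"])
save("scene","s3");u,v=map(int,px("scene",s["position"]));print(u,v)
a=cv2.imread("pics/s3.png")[v-60:v+60,u-80:u+80]
cv2.imwrite("pics/c3.png",cv2.convertScaleAbs(cv2.resize(a,None,fx=5,fy=5,interpolation=cv2.INTER_CUBIC),alpha=1.6))
```

```text
5.6 [0.5422 0.0898 0.0817] [-0.2555  0.4145 -0.7889] [ 0.0371 -0.0337  0.0117] [  0.0057 -41.3689   1.7695 -18.4055   0.0337   0.0625   0.0012]
283 186
```

View pics/c3.png

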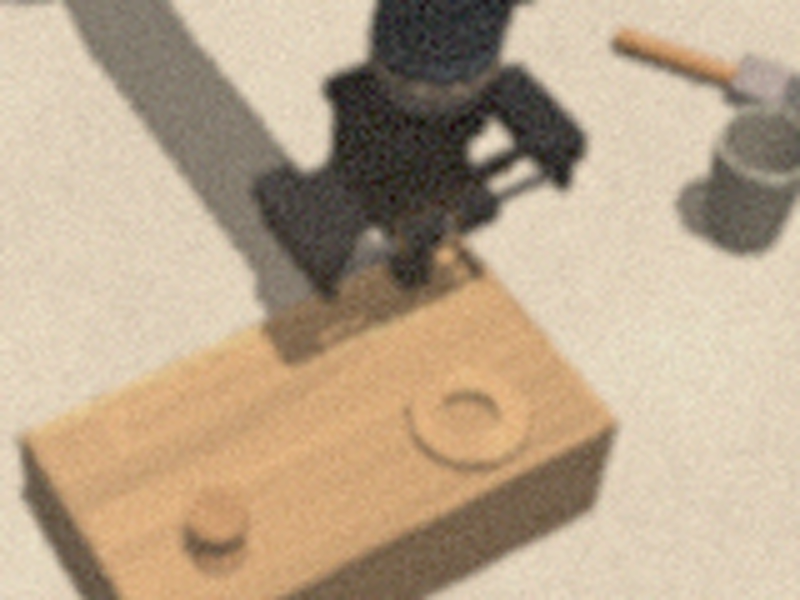

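The scene crop shows the fingertips at px (400,285) over the ledge, just by the deck's edge and clear of the side wall at (470,265). Lateral placement is right, so I keep going down gently.

jog_arm(commands=[0, 0, 0.001, 0, 0, 0, 0, 0, 0.002, 0, 0, 0, 0, 0, 0.002, 0, 0, 0])

```text
time_s: 5.95
position: [0.5422, 0.0898, 0.0797]
orientation: [-0.084, 0.996, 0.0, -0.0]
contact_force: [-0.1, -0.6, 0.7]
width: 0.0004
grasp_force: 0.0
```

Run:
```python
from h import *
np.set_printoptions(precision=4,suppress=True)
s=r.get_state();p=np.array(s["position"]);Rm=R.from_quat(s["orientation"]).as_matrix()
a=r.read_camera("scene")[:,:,::-1].copy();u,v=map(int,px("scene",p))
x0,y0=u-30,v-25
c=cv2.convertScaleAbs(cv2.resize(a[y0:y0+45,x0:x0+60],None,fx=12,fy=12,interpolation=cv2.INTER_CUBIC),alpha=1.8)
def dot(P,col):
    q=px("scene",P);cv2.circle(c,(int((q[0]-x0+.5)*12),int((q[1]-y0+.5)*12)),4,col,-1)
for dx in(-.0095,.0095):
  for dy in(-.015,.015):
    for dz,col in((0,(0,0,255)),(-.010,(0,255,0))): dot(p+Rm@[dx,dy,dz],col)
yw=.167;M=np.array([.56,-.0135,0]);ex=np.array([np.cos(yw),np.sin(yw),0]);ey=np.array([-np.sin(yw),np.cos(yw),0])
for t in np.arange(0,.151,.02):
    dot(M+ey*t+ex*.02+[0,0,.102],(255,0,0));dot(M+ey*t-ex*.02+[0,0,.09],(255,255,0));dot(M+ey*t-ex*.03+[0,0,.088],(255,0,255))
cv2.imwrite("pics/c4.png",c)
print("tip in stand axes", (p-M)@ex,(p-M)@ey)
```

```text
tip in stand axes -0.00038211907793721765 0.10484546223142516
```

View pics/c4.png

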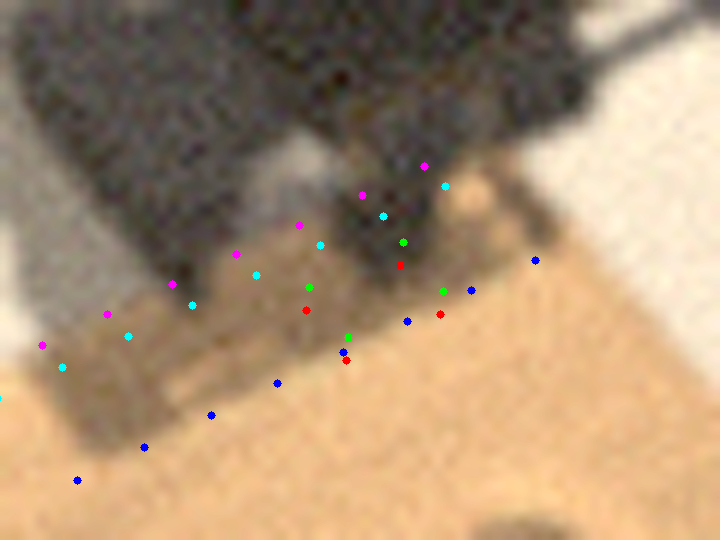

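The deck-edge model (blue) fits the picture, but the visible fingertip at about (388,285) sits some 40–50 px higher than the reported TCP (red). The real tip seems well above the reported one, so I continue down in gentle steps.

jog_arm(commands=[0, 0, 0.001, 0, 0, 0, 0, 0, 0.002, 0, 0, 0, 0, 0, 0.003, 0, 0, 0, 0, 0, 0.003, 0, 0, 0])

```text
time_s: 6.4
position: [0.5422, 0.0898, 0.0767]
orientation: [-0.084, 0.996, -0.0, -0.0]
contact_force: [-0.0, -0.6, -0.9]
width: 0.0004
grasp_force: 0.0
```

jog_arm(commands=[0, 0, 0.001, 0, 0, 0, 0, 0, 0.002, 0, 0, 0, 0, 0, 0.002, 0, 0, 0])

```text
time_s: 6.7
position: [0.5422, 0.0898, 0.0747]
orientation: [-0.084, 0.996, 0.0, -0.0]
contact_force: [0.0, 0.2, 0.5]
width: 0.0004
grasp_force: 0.0
```

jog_arm(commands=[0, 0, 0.001, 0, 0, 0, 0, 0, 0.002, 0, 0, 0, 0, 0, 0.003, 0, 0, 0, 0, 0, 0.003, 0, 0, 0])

```text
time_s: 7.1
position: [0.5422, 0.0899, 0.0717]
orientation: [-0.084, 0.996, 0.0, -0.0]
contact_force: [0.5, 0.2, 0.1]
width: 0.0004
grasp_force: 0.0
```

jog_arm(commands=[0, 0, 0.001, 0, 0, 0, 0, 0, 0.002, 0, 0, 0, 0, 0, 0.002, 0, 0, 0])

```text
time_s: 7.4
position: [0.5422, 0.0898, 0.0697]
orientation: [-0.084, 0.996, 0.0, -0.0]
contact_force: [-0.3, -0.5, 0.0]
width: 0.0001
grasp_force: 0.0
```

Run:
```python
from h import *
np.set_printoptions(precision=4,suppress=True)
s=r.get_state();p=np.array(s["position"]);Rm=R.from_quat(s["orientation"]).as_matrix()
yw=.167;M=np.array([.56,-.0135,0]);ex=np.array([np.cos(yw),np.sin(yw),0]);ey=np.array([-np.sin(yw),np.cos(yw),0])
out=[]
for cam,f,W,H in(("scene",8,50,70),("wrist",2.4,166,233)):
    a=r.read_camera(cam)[:,:,::-1];u,v=map(int,px(cam,p));print(cam,u,v)
    x0,y0=max(0,u-W//2),max(0,v-H*2//3);x0=min(x0,512-W);y0=min(y0,384-H)
    c=cv2.convertScaleAbs(cv2.resize(a[y0:y0+H,x0:x0+W],(400,560),interpolation=cv2.INTER_CUBIC),alpha=1.7);f=400/W
    def dot(P,col):
        q=px(cam,P);cv2.circle(c,(int((q[0]-x0+.5)*f),int((q[1]-y0+.5)*f)),3,col,-1)
    for dx in(-.0095,.0095):
      for dy in(-.015,.015):
        for dz,col in((0,(0,0,255)),(-.020,(0,255,0)),(-.05,(0,255,255))): dot(p+Rm@[dx,dy,dz],col)
    for t in np.arange(-.15,.151,.03):
        dot(M+ey*t+ex*.02+[0,0,.102],(255,0,0));dot(M+ey*t-ex*.02+[0,0,.09],(255,255,0));dot(M+ey*t-ex*.03+[0,0,.088],(255,0,255))
    out.append(c)
cv2.imwrite("pics/c5.png",np.hstack(out))
T=np.linalg.inv(np.array(r.camera_model("wrist")["camera_from_world"]));print("wrist cam in tool",Rm.T@(T[:3,3]-p),Rm.T@T[:3,2])
```

```text
scene 283 188
wrist 251 224
wrist cam in tool [ 0.0684  0.0002 -0.1864] [-0.2505 -0.0002  0.9681]
```

View pics/c5.png

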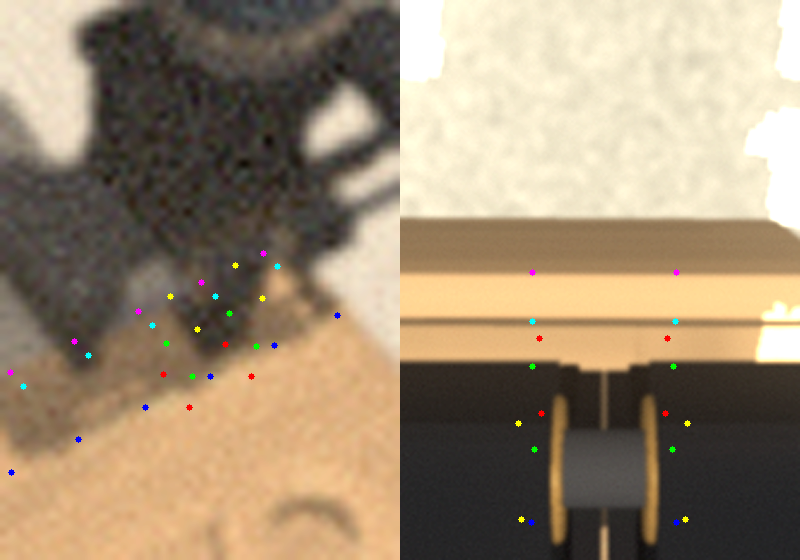

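Both panels show the real fingertip near the green marks, about 20 mm behind the reported TCP: scene tip at (205,358), wrist tip at (605,366). So the tip is just reaching the ledge, and I go on in small steps.

jog_arm(commands=[0, 0, 0.001, 0, 0, 0, 0, 0, 0.002, 0, 0, 0, 0, 0, 0.002, 0, 0, 0])

```text
time_s: 7.8
position: [0.5422, 0.0899, 0.0677]
orientation: [-0.084, 0.996, 0.0, -0.0]
contact_force: [-0.1, 0.7, -0.8]
width: 0.0002
grasp_force: 0.0
```

jog_arm(commands=[0, 0, 0.001, 0, 0, 0, 0, 0, 0.002, 0, 0, 0, 0, 0, 0.002, 0, 0, 0])

```text
time_s: 8.1
position: [0.5424, 0.0899, 0.0665]
orientation: [-0.084, 0.996, 0.0, -0.0]
contact_force: [-0.9, 0.1, 5.8]
width: 0.0001
grasp_force: 2.5
```

jog_arm(commands=[0, 0, 0.001, 0, 0, 0, 0, 0, 0.002, 0, 0, 0, 0, 0, 0.002, 0, 0, 0])

```text
time_s: 8.4
position: [0.5425, 0.0899, 0.0665]
orientation: [-0.084, 0.996, 0.0, 0.0]
contact_force: [-7.0, -0.5, 18.8]
width: 0.0003
grasp_force: 9.4
```

Contact at a reading of 0.0665 (tip about 23 mm behind the reported TCP), stiffness about 6.5 N/mm. I'll ease to about 12 N and slide towards −y.

jog_arm(commands=[0, 0, -0.001, 0, 0, 0, 0, -0.003, -0.001, 0, 0, 0, 0, -0.006, -0.001, 0, 0, 0, 0, -0.009, -0.001, 0, 0, 0, 0, -0.009, -0.001, 0, 0, 0])

```text
time_s: 8.9
position: [0.545, 0.0838, 0.0665]
orientation: [-0.084, 0.996, 0.002, 0.002]
contact_force: [-1.9, 4.7, 8.4]
width: 0.0004
grasp_force: 4.1
```

jog_arm(commands=[0, -0.004, 0, 0, 0, 0, 0, -0.008, 0, 0, 0, 0, 0, -0.012, 0, 0, 0, 0, 0, -0.016, 0, 0, 0, 0, 0, -0.016, 0, 0, 0, 0])

```text
time_s: 9.4
position: [0.5483, 0.0672, 0.0665]
orientation: [-0.084, 0.996, 0.001, 0.002]
contact_force: [-0.5, 3.0, 7.4]
width: 0.0006
grasp_force: 3.7
```

jog_arm(commands=[0, -0.004, 0.0005, 0, 0, 0, 0, -0.008, 0.0005, 0, 0, 0, 0, -0.012, 0.0005, 0, 0, 0, 0, -0.016, 0.0005, 0, 0, 0, 0, -0.016, 0.0005, 0, 0, 0])

```text
time_s: 9.9
position: [0.5515, 0.0523, 0.0665]
orientation: [-0.084, 0.996, 0.002, 0.003]
contact_force: [-0.0, 4.0, 9.9]
width: 0.0004
grasp_force: 4.8
```

jog_arm(commands=[0.0005, -0.004, 0, 0, 0, 0, 0.0005, -0.008, 0, 0, 0, 0, 0.0005, -0.012, 0, 0, 0, 0, 0.0005, -0.016, 0, 0, 0, 0, 0.0005, -0.016, 0, 0, 0, 0])

```text
time_s: 10.4
position: [0.5537, 0.0364, 0.0665]
orientation: [-0.084, 0.996, 0.002, 0.003]
contact_force: [-0.2, 4.6, 11.0]
width: 0.0002
grasp_force: 4.8
```

jog_arm(commands=[0, -0.004, 0, 0, 0, 0, 0, -0.008, 0, 0, 0, 0, 0, -0.012, 0, 0, 0, 0, 0, -0.016, 0, 0, 0, 0, 0, -0.016, 0, 0, 0, 0])

```text
time_s: 10.9
position: [0.5564, 0.0207, 0.0665]
orientation: [-0.084, 0.996, 0.002, 0.003]
contact_force: [-0.7, 4.9, 9.7]
width: 0.0005
grasp_force: 4.9
```

jog_arm(commands=[0, -0.004, 0, 0, 0, 0, 0, -0.008, 0, 0, 0, 0, 0, -0.012, 0, 0, 0, 0, 0, -0.016, 0, 0, 0, 0, 0, -0.016, 0, 0, 0, 0])

```text
time_s: 11.4
position: [0.5591, 0.0049, 0.0665]
orientation: [-0.084, 0.996, 0.002, 0.003]
contact_force: [-0.5, 4.3, 9.5]
width: 0.0003
grasp_force: 4.9
```

jog_arm(commands=[0, -0.004, 0, 0, 0, 0, 0, -0.008, 0, 0, 0, 0, 0, -0.012, 0, 0, 0, 0, 0, -0.016, 0, 0, 0, 0, 0, -0.016, 0, 0, 0, 0])

```text
time_s: 11.9
position: [0.5618, -0.0108, 0.0665]
orientation: [-0.084, 0.996, 0.002, 0.003]
contact_force: [-0.4, 4.8, 10.7]
width: 0.0008
grasp_force: 5.0
```

jog_arm(commands=[0.0005, -0.004, 0, 0, 0, 0, 0.001, -0.008, 0, 0, 0, 0, 0.001, -0.012, 0, 0, 0, 0, 0.001, -0.016, 0, 0, 0, 0, 0.001, -0.016, 0, 0, 0, 0])

```text
time_s: 12.4
position: [0.5634, -0.0269, 0.0665]
orientation: [-0.084, 0.996, 0.002, 0.002]
contact_force: [0.1, 4.9, 10.2]
width: -0.0002
grasp_force: 5.0
```

jog_arm(commands=[0, -0.004, 0, 0, 0, 0, 0, -0.008, 0, 0, 0, 0, 0, -0.012, 0, 0, 0, 0, 0, -0.016, 0, 0, 0, 0, 0, -0.016, 0, 0, 0, 0])

```text
time_s: 12.9
position: [0.5642, -0.0461, 0.0646]
orientation: [-0.083, 0.997, -0.0, 0.0]
contact_force: [0.6, 0.2, 3.2]
width: 0.0006
grasp_force: 1.4
```

Dropped 2 mm with Fz falling to 3 N: this is the recess. Press it down.

jog_arm(commands=[0, 0, 0.002, 0, 0, 0, 0, 0, 0.004, 0, 0, 0, 0, 0, 0.006, 0, 0, 0, 0, 0, 0.008, 0, 0, 0, 0, 0, 0.0095, 0, 0, 0, 0, 0, 0.0105, 0, 0, 0, 0, 0, 0.0105, 0, 0, 0])

```text
time_s: 13.6
position: [0.5643, -0.0461, 0.0544]
orientation: [-0.084, 0.997, -0.0, 0.001]
contact_force: [0.8, -0.8, 8.6]
width: 0.0005
grasp_force: 4.3
```

Run:
```python
from h import *
np.set_printoptions(precision=4,suppress=True)
s=r.get_state();print(s["position"],s["contact_force"])
for cam in("scene","top","wrist"):
    save(cam,cam+"6")
    for d in r.spot_point(cam,"front_top")[:2]: print(cam,round(d["score"],2),w(cam,d["point"]))
```

```text
[ 0.5643 -0.0461  0.0544] [ 0.7898 -0.7788  8.554 ]
scene 0.58 [ 0.4903 -0.0235  0.0897]
top 0.6 [ 0.3885  0.4439 -0.0001]
top 0.32 [ 0.4128 -0.4653 -0.0004]
wrist 0.76 [ 0.4905 -0.0255  0.088 ]
```

The slat sank 12 mm at 8.6 N and the board has moved from x≈0.536 to 0.490, so the drawer is ajar. Lift out, go over the gap, and reach in.

jog_arm(commands=[0, 0, -0.02, 0, 0, 0, 0, 0, -0.042, 0, 0, 0, 0, 0, -0.042, 0, 0, 0, 0.03, 0.02, -0.042, 0, 0, 0, 0.046, 0.033, -0.042, 0, 0, 0, 0.046, 0.033, -0.042, 0, 0, 0, 0.046, 0.033, -0.042, 0, 0, 0])

```text
time_s: 14.6
position: [0.5124, -0.0207, 0.0951]
orientation: [-0.084, 0.996, -0.0, -0.001]
contact_force: [-0.2, 0.3, 0.0]
width: 0.0004
grasp_force: 0.0
```

Run:
```python
from h import *
np.set_printoptions(precision=4,suppress=True)
s=r.get_state();print(s["time_s"],s["position"],s["contact_force"])
save("wrist","w7")
for d in r.spot_point("wrist","front_top")[:1]: print(round(d["score"],2),w("wrist",d["point"]))
```

```text
14.6 [ 0.5124 -0.0207  0.0951] [-0.1537  0.2727  0.0322]
0.85 [ 0.4922 -0.0252  0.0877]
```

View pics/w7.png

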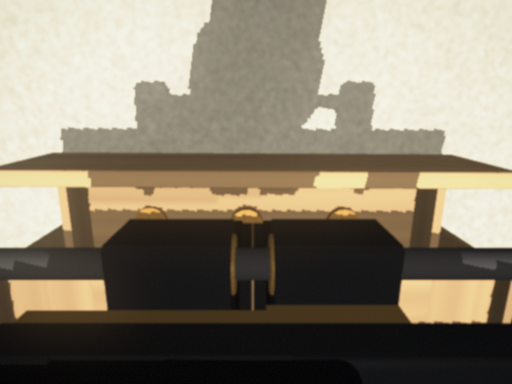

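The wrist view shows the board's top edge at rows 172–187, the open gap behind it, and coin-like discs on the drawer floor at row 212. The tip is clear of both sides, so I reach in about 30 mm below the board's top.

jog_arm(commands=[-0.004, 0, 0, 0, 0, 0, -0.004, 0, 0.015, 0, 0, 0, -0.004, 0, 0.03, 0, 0, 0, -0.004, 0, 0.042, 0, 0, 0, -0.004, 0, 0.052, 0, 0, 0, -0.004, 0, 0.058, 0, 0, 0, -0.004, 0, 0.058, 0, 0, 0])

```text
time_s: 15.4
position: [0.5164, -0.02, 0.0371]
orientation: [-0.084, 0.996, 0.0, -0.001]
contact_force: [-0.9, 0.0, 0.6]
width: 0.0004
grasp_force: 0.0
```

jog_arm(commands=[0.006, 0, 0, 0, 0, 0, 0.012, 0, 0, 0, 0, 0, 0.018, 0, 0, 0, 0, 0, 0.026, 0, 0, 0, 0, 0, 0.034, 0, 0, 0, 0, 0, 0.042, 0, 0, 0, 0, 0, 0.05, 0, 0, 0, 0, 0, 0.058, 0, 0, 0, 0, 0])

```text
time_s: 16.2
position: [0.4592, -0.0297, 0.0381]
orientation: [-0.084, 0.996, 0.0, 0.0]
contact_force: [2.1, 1.0, 1.2]
width: 0.0006
grasp_force: 1.0
```

jog_arm(commands=[0.004, 0, 0, 0, 0, 0, 0.008, 0, 0, 0, 0, 0, 0.011, 0, 0, 0, 0, 0, 0.014, 0, 0, 0, 0, 0, 0.016, 0, 0, 0, 0, 0, 0.016, 0, 0, 0, 0, 0])

```text
time_s: 16.8
position: [0.4439, -0.0322, 0.0378]
orientation: [-0.084, 0.996, 0.0, 0.0]
contact_force: [2.5, 0.1, -0.2]
width: 0.0007
grasp_force: 0.9
```

Run:
```python
from h import *
np.set_printoptions(precision=4,suppress=True)
s=r.get_state();print(s["time_s"],s["position"],s["contact_force"])
for cam in("scene","wrist"):
    save(cam,cam+"8")
    for d in r.spot_point(cam,"front_top")[:1]: print(cam,round(d["score"],2),w(cam,d["point"]))
print("open target",np.array([.560,-.0135])-(.025+.110)*np.array([np.cos(.167),np.sin(.167)]))
```

```text
16.8 [ 0.4439 -0.0322  0.0378] [ 2.5433  0.1159 -0.2293]
scene 0.61 [ 0.4288 -0.0398  0.0875]
wrist 0.81 [ 0.43   -0.0364  0.0851]
open target [ 0.4269 -0.0359]
```

jog_arm(commands=[0.002, 0, 0, 0, 0, 0, 0.004, 0, 0, 0, 0, 0, 0.005, 0, 0, 0, 0, 0, 0.005, 0, 0, 0, 0, 0])

```text
time_s: 17.4
position: [0.4442, -0.0324, 0.0387]
orientation: [-0.084, 0.996, -0.0, 0.005]
contact_force: [9.9, 2.2, -9.2]
width: 0.0004
grasp_force: 5.5
```

Force jumped to 10 N with no motion: the drawer is at its stop. Back off and lift clear.

jog_arm(commands=[-0.006, 0, 0, 0, 0, 0, -0.015, 0, 0, 0, 0, 0, -0.022, 0, 0, 0, 0, 0, -0.022, 0, 0, 0, 0, 0, -0.022, 0, -0.03, 0, 0, 0, -0.022, 0, -0.07, 0, 0, 0, -0.022, 0, -0.11, 0, 0, 0, -0.022, 0, -0.15, 0, 0, 0])

```text
time_s: 18.2
position: [0.4595, -0.0297, 0.1892]
orientation: [-0.084, 0.996, 0.0, -0.001]
contact_force: [0.7, 0.3, -0.3]
width: 0.0008
grasp_force: 0.0
```

jog_arm(commands=[0, 0, -0.04, 0, 0, 0, 0, 0, -0.06, 0, 0, 0, 0, 0, -0.06, 0, 0, 0, 0, 0, -0.06, 0, 0, 0])

```text
time_s: 18.6
position: [0.4598, -0.0296, 0.2474]
orientation: [-0.084, 0.996, 0.0, -0.001]
contact_force: [0.6, -0.1, -0.0]
width: 0.0007
grasp_force: 0.0
```

Run:
```python
from h import *
np.set_printoptions(precision=4,suppress=True)
s=r.get_state();print(s["time_s"],s["position"],s["contact_force"],s["dq"])
a=r.read_camera("scene");b=r.read_camera("top");
for cam in("scene","top","wrist"):
    if cam=="wrist": r.read_camera(cam)
    for d in r.spot_point(cam,"front_top")[:1]: print(cam,round(d["score"],2),w(cam,d["point"]))
for n in("rosette","spool"):
    for d in r.spot_point("scene",n)[:1]: print(n,w("scene",d["point"]))
cv2.imwrite("pics/f.png",cv2.resize(np.hstack([a,b])[:,:,::-1],(800,300)))
```

```text
18.6 [ 0.4598 -0.0296  0.2474] [ 0.5517 -0.0529 -0.0444] [ 0.0005  0.022  -0.0011  0.0251  0.0005 -0.0024  0.0006]
scene 0.64 [ 0.4304 -0.036   0.0878]
top 0.69 [ 0.6169 -0.0031 -0.003 ]
wrist 0.95 [ 0.4344 -0.0337  0.091 ]
rosette [0.6514 0.0792 0.1008]
spool [ 0.6776 -0.0887  0.1019]
```

View pics/f.png

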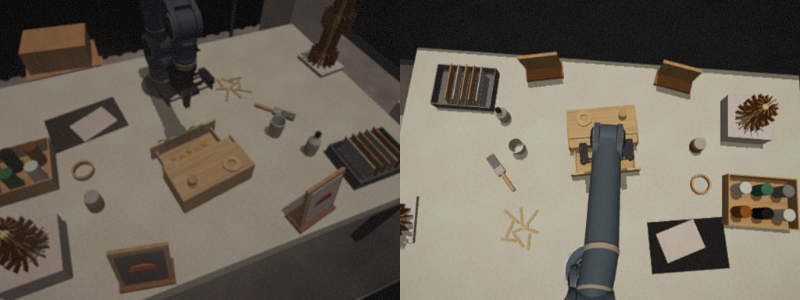

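The drawer is clearly out and the bystanders are in place. I'll check the opening precisely from the board's edge in the wrist view.

Run:
```python
from h import *
np.set_printoptions(precision=4,suppress=True)
a=r.read_camera("wrist");g=cv2.GaussianBlur(cv2.cvtColor(a,cv2.COLOR_RGB2GRAY),(9,3),0).astype(float);gy=np.gradient(g,axis=0)
print(g[130:225,160].astype(int))
print("board outer edge expected px row if 110 open:", px("wrist",np.r_[np.array([.5297,-.0135])-.110*np.array([np.cos(.167),np.sin(.167)]),.088]), "if 95:",px("wrist",np.r_[np.array([.5297,-.0135])-.095*np.array([np.cos(.167),np.sin(.167)]),.088]))
e0=np.array([.5297,-.0135]);ex=np.array([np.cos(.167),np.sin(.167)])
for u in(130,160,190,310,340):
    vs=np.argsort(-abs(gy[120:215,u]))[:40]+120
    pk=[v for v in range(121,215) if abs(gy[v,u])>6 and abs(gy[v,u])>=abs(gy[v-1,u]) and abs(gy[v,u])>abs(gy[v+1,u])]
    print(u,[(v,round(gy[v,u]),round(float(-(ray("wrist",u,v,.088)[:2]-e0)@ex),4)) for v in pk])
```

```text
[ 78  77  84  99 117 132 144 151 154 154 154 154 154 158 169 179 183 183
 182 182 181 181 180 179 179 178 176 174 173 175 178 182 186 189 191 192
 194 194 195 195 194 194 193 192 193 194 195 196 197 198 198 198 197 195
 194 191 189 187 186 185 184 184 185 186 187 189 190 192 192 192 192 191
 190 190 190 190 191 191 191 192 191 188 177 155 130 112 104  97  83  64
  47  40  38  38  37]
board outer edge expected px row if 110 open: [np.float64(256.35404009046505), np.float64(132.61391691647296)] if 95: [np.float64(256.3024903089856), np.float64(147.6722278021017)]
130 [(128, -18, 0.1145), (133, 36, 0.1096)]
160 [(128, -16, 0.1145), (134, 16, 0.1086), (144, 10, 0.0986), (213, -24, 0.0259)]
190 [(128, -16, 0.1145), (134, 12, 0.1086), (139, 13, 0.1036), (144, 12, 0.0987), (163, -11, 0.0794), (166, 9, 0.0763), (213, -24, 0.0259)]
310 [(129, -14, 0.1136), (134, 14, 0.1087), (138, 24, 0.1047), (142, -14, 0.1007), (145, 8, 0.0977), (163, -20, 0.0794), (166, 16, 0.0763), (214, -26, 0.0249)]
340 [(129, -14, 0.1136), (134, 13, 0.1087), (144, 21, 0.0987), (214, -22, 0.0249)]
```

The board's outer edge sits at 109–110 mm of travel, so the drawer is fully open.

```bash
python3 -c "
from plant import r
print(r.hand_in())"
```

```text
the job is handed in; nothing more can be done
None
```

The catch was found about 33 mm right of the ledge's middle and pressed, and the drawer was hooked and pulled to its stop (109–110 mm measured). The arm was then moved clear, with contact forces at or below about 20 N in the readings at the end of each move, and the job was handed in at about 19 s; no verdict was shown.

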